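# Seat the keyed index plate on the wheel stand

## Task

The blue index plate on the wheel stand is riding high because its rim notch is off the red key. With a fingertip, for instance against its orange peg, turn the plate (either way round) until the notch is over the key, then press the plate down until it is fully seated on the stand, and take the hand away. Do not lift the plate or pick anything up, and leave the other things on the bench where they are.

Things in the scene. Friction and masses are not known exactly. Their poses are not given: they have to be found in the camera images.
- plate: Blue index plate: a loose disc 120 mm across, 8 mm thick, about 0.17 kg, lying level with its 17.4 mm bore around the stand's spindle; turns freely either way. Origin: centre of its underside; z up; x points from the centre to its rim notch (17.4 mm wide, open at the rim, cut in to 44 mm from the centre). While high, its top is 42 mm above the table; seated, 34 mm.
- plate_notch (a point): Point in the plate's notch, 52 mm from the plate's centre along the plate's x axis, at the level of the plate's underside. A white line painted on the plate's top points from the centre to the notch.
- plate_peg (a point): Orange upright peg on the plate, opposite the notch: 12 mm across, rising 22 mm above the plate's top, 38 mm from the centre along the plate's -x axis. This point lies on the peg's axis, half-way up the peg (11 mm above the plate's top).
- stand: Round wheel stand fixed to the table: steel base 170 mm across and 18 mm high, grey seat 120 mm across with its face 26 mm above the table, and in the middle a steel spindle 16 mm across with a round top 58 mm above the table. Origin: centre of its underside; x points from the spindle to the red key.
- stand_key (a point): Red key of the stand, 9 mm wide: its tooth, under the plate's rim, runs out from 48 mm to an 18 mm wide red post (64 to 77 mm from the spindle axis, top 40 mm above the table, in view just outside the rim). The tooth's top is 32.5 mm above the table. This point: 52 mm from the axis, 26 mm above the table; seated, the notch point is here, within 4 mm play either side.
- stand_axis (a point): Point on the spindle axis, 26 mm above the table. Around it the plate rides on a black lift ring 84 mm across that slides down with it against friction: 5 to 6 N of push within 40 mm of the axis sends it down 8 mm if the notch is over the key, and it stays down. Off the key it stops after 1.5 mm.
- tin: Round aluminium tin, 60 mm across and about 42 mm high, beside the stand. Leave alone. Origin: centre of its underside.
- spoke_key: Chrome spoke key lying flat, 68 x 34 mm, 8 mm thick, beside the stand. Leave alone. Origin: centre of its underside.
- tile_offcut: White ceramic tile offcut, 90 x 65 x 9 mm, lying flat. Leave alone. Origin: centre of its underside.
- pump: Black plastic hand pump lying down, about 285 mm long along its x axis (from -105 to +180 mm), 34 mm high. Leave alone.
- mahogany_block: Mahogany offcut, 60 x 90 x 30 mm. Leave alone. Origin: centre of its underside.
- tyre_lever: Yellow plastic tyre lever lying flat, 115 mm long, 7 mm thick. Leave alone.
There are look-alikes about, which are no part of the job. There is more than one size of the plate; the job needs the smallest.

How it is judged:
On the way, in this order (a step that is already met when the one before it is completed fails the run):
1. the plate, still riding high, is turned until its notch is over the key (horizontal distance between plate_notch and stand_key below 0.008 m and z of plate_notch in the frame of stand_key above 0.0045 m), for 0.05 s.
2. the plate is pressed down by the fingers onto its seat (z of plate_notch in the frame of stand_key between -0.003 and 0.002 m and horizontal distance between plate_notch and stand_key below 0.008 m and horizontal distance between plate and stand_axis below 0.003 m and angle between plate's own z axis and vertical below 0.04 rad and contact force between the fingers and plate above 0.5 N), for 0.05 s.
At the end, for the whole second after the job is handed in: The plate lies seated on the stand, at rest and level (within 0.04 rad): its underside within 2 mm of the seat, its notch around the key (notch point within 8 mm of the key point in plan), its centre within 3 mm of the spindle's axis (z of plate_notch in the frame of stand_key between -0.003 and 0.002 m and horizontal distance between plate_notch and stand_key below 0.008 m and horizontal distance between plate and stand_axis below 0.003 m and angle between plate's own z axis and vertical below 0.04 rad and linear speed of plate below 0.01 m/s and angular speed of plate below 0.1 rad/s); the robot touches nothing.
It fails at once if the plate is lifted (more than 5 mm above where it rides high) or tipped (z of plate in the frame of stand_axis above 0.013 m or angle between plate's own z axis and vertical above 0.2 rad).
It fails at once if another thing on the bench is disturbed (moved more than 15 mm) (distance of any of tin, spoke_key, tile_offcut, pump, mahogany_block, tyre_lever from where it was at the start of the episode above 0.015 m).
It also fails if it takes over 48 s, if anything falls off the work surface, if the arm or the gripper's body presses on something with over 40 N, if the wrist force passes 120 N, or if a joint passes its speed limit or range.

## Robot

A 7-joint arm with a two-finger parallel gripper is mounted at the origin on the work surface. World frame = base frame: x ahead of the robot, y to its left, z up, the work surface at z = 0. Lengths are in m, angles in rad, forces in N, time in s.
With the tool pointing down it reaches from about 0.35 to 0.9 m from the base axis. Payload 19.9 kg.
Tool frame: the origin (TCP) lies on the centre line of the jaws, within the pads' length; the fingertips stand 19 mm ahead of it and the grasp point (between the pads) is the TCP; z points along the fingers, y is the direction in which the jaws open and shut (so a half turn about z gives the same grasp; the last joint's range is limited). The gripper opens to 85 mm and grips with 20 to 120 N. Pads are 22 mm wide; open, the fingers measure 114 mm over their backs; the gripper's body (76 mm by 85 mm) begins 54 mm behind the grasp point. The pads swing forward as they close: fully open they stand 13 mm farther back than shut.
Start: joints at [1.192, 0.417, -0.01, 1.614, 0.005, 1.111, -0.053], TCP at [0.207, -0.59, 0.25] pointing down, gripper open.
Joint ranges: [-2.81, 2.81], [-0.39, 2.02], [-1.27, 1.25], [0.06, 2.57], [-1.19, 4.33], [0.19, 2], [-2.82, 2.82]. Speed limits (rad/s): [1.89, 1.89, 2.39, 2.39, 3.01, 3.01, 3.01].

## Interface

Orientations are given as a unit quaternion [w, x, y, z].
In Python, from bench import state, grab_frame, calibration, sign_off, search_frame, trace gives the robot as it stands. The module is installed in compiled form; this text tells all that it offers.
- The arm moves only by the tool move_arm, never from a script. Its argument "steps" is a list of rows, each a list of 3 entries, a list of its own where there are three numbers: the turn, a rotation vector about the tool's x, y, z in rad, then the shift along the tool's x, y, z in cm, then the finger opening in cm, from 0 to 8.54. In form: [[[ax, ay, az], [x, y, z], claw], ...]. A call has 1 to 5 rows; each row is the pose to reach, as a shift and turn from the pose measured when the call began, along the tool's axes at that moment; what a row does not reach only later rows make up. A row lasts 1/12 s, in which the tool goes at most 41.7 mm and 7.16 degrees, less where a joint would pass 70% of its speed; a pose out of reach is approached as far as the arm can. A call with a gripper value outside its range is refused whole. The fingers move at their own pace and stop on an object; "squeeze" is the grip in N (left out, the last holds). Time passes only in rows, so rows that repeat a pose let the fingers close. It gives the time, the measured TCP pose, the force and the opening at its end, in the units of the state.
- state(): the state, without advancing time (a new reading comes with each control period).
- grab_frame(name): name is "side" or "top" or "wrist"; returns the picture (480x640x3 uint8, blue, green, red); there is no depth.
- calibration(name): a dict with "fovy" (degrees; the focal length in pixels is half the picture's height over the tangent of half this angle, whatever the lens; pixels are square), "cx", "cy" (the principal point, pixels), "origin" and "rotation" of the camera in the world. Camera axes: x right, y down, z forward; pixel columns grow to the right and rows downward; lengths in m; the calibration is good to about 2 mm. A picture is of the moment at which its call begins: read the wrist's pose just before it. calibration takes no time and is no camera call; for the wrist camera it gives the pose at the moment of the call.
- sign_off(): hands the job in, once; it reports no verdict.
Trained networks look in the newest picture that a camera, given by its name, has taken for a name from the list of things; names that differ only in an ending like _2 or _b are one class to them, and where a whole thing is asked for, a point or a joint stands for the part that bears it (a point fixed in the world has none). Each returns a list of dicts, best first, with "score" (0 to 1); they miss things now and then, are a little off and sometimes report something else, mostly with a low value. They report only what shows in the picture. A call takes as long as a camera call. They do not tell look-alikes from the thing itself.
- search_frame(label, camera): "bbox" ([left, top, right, bottom] in pixels, round what is visible of it).
- trace(label, camera): "mask" (480x640 bool, what is visible of it) and "bbox" ([left, top, right, bottom] in pixels, round what is visible of it).
The state is a dict: "t": time; "qpos": joint angles; "qd": joint speeds; "joint_efforts": joint torques, N m; "eef_pos": TCP position; "tcp_rot": TCP orientation; "ft_force": force on the tool from outside, world axes, zero at the start; "ft_torque": the same for the moment, N m; "grip_width": opening from 0.0 (shut) to 1.0 (fully open).
Only numpy, scipy, OpenCV 4.12 (cv2) and the standard library are available. Lean on these libraries where they do the work, as an engineer would, in place of code of your own. Each camera call takes 0.05 s, during which the arm holds its last target.

## Working session

There is one attempt and no reset: what is moved stays moved. The work goes in short steps, Python scripts to look and compute and a tool call to move; the robot and the scene stay as the last step left them, time stands still between calls to the robot, and variables do not carry over. Pictures are saved under pics/ and viewed, and the job is handed in when it is done.

Besides the shell and the picture viewer there is one more tool, called after "Emit:" by a JSON object that holds its "api" and its "payload", one argument or row to a line. move_arm: Moves the arm, as the interface text tells. Its arguments: {"type":"object","properties":{"steps":{"type":"array"},"squeeze":{"type":"number"}},"required":["steps"]}

```bash
mkdir -p pics
python3 - <<'E'
from bench import *
import cv2
s=state();print(s['t'],s['eef_pos'],s['tcp_rot'],s['grip_width'])
for n in("side","top","wrist"):
    f=grab_frame(n);cv2.imwrite(f'pics/{n}0.png',f);c=calibration(n);print(n,c)
    for l in("plate","plate_peg","stand_key"):
        for r in search_frame(l,n)[:4]:print(n,l,r)
E
```

```text
0.0 [ 0.20643683 -0.58957504  0.2496388 ] [-6.16413650e-04  9.85848173e-01  1.67639407e-01 -1.71218283e-04] 0.9982094369818038
side {'fovy': 57.50942280511675, 'cx': 320.86904204872144, 'cy': 245.86036820348244, 'origin': array([ 0.4373194 , -0.80919673,  0.52145667]), 'rotation': array([-0.51600074,  0.85548343, -0.03134834,  0.03014337])}
side plate {'bbox': [298.7, 266.4, 356.7, 301.5], 'score': 0.94}
side plate {'bbox': [392.4, 257.7, 472.1, 306.7], 'score': 0.91}
side plate {'bbox': [167.1, 308.7, 258.0, 369.3], 'score': 0.77}
side plate_peg {'bbox': [298.8, 267.0, 354.4, 299.1], 'score': 0.83}
side plate_peg {'bbox': [161.9, 308.8, 257.1, 369.2], 'score': 0.81}
side plate_peg {'bbox': [395.4, 257.0, 468.8, 308.8], 'score': 0.65}
side stand_key {'bbox': [286.4, 268.9, 367.2, 320.0], 'score': 0.6}
top {'fovy': 44.22280325895584, 'cx': 326.9509850529165, 'cy': 246.3461955179049, 'origin': array([0.29016262, 0.00175668, 1.40104004]), 'rotation': array([ 0.06637487, -0.69483597,  0.71431844, -0.05046301])}
top plate {'bbox': [334.0, 219.1, 385.6, 270.7], 'score': 0.74}
top plate {'bbox': [311.7, 121.5, 375.8, 187.5], 'score': 0.6}
top plate {'bbox': [381.5, 303.1, 451.0, 374.2], 'score': 0.6}
top plate_peg {'bbox': [380.4, 301.4, 449.9, 378.0], 'score': 0.82}
top plate_peg {'bbox': [332.7, 216.3, 388.4, 268.4], 'score': 0.71}
top plate_peg {'bbox': [313.5, 120.0, 376.1, 183.9], 'score': 0.69}
top stand_key {'bbox': [324.7, 208.2, 394.2, 279.7], 'score': 0.69}
wrist {'fovy': 59.38019474629947, 'cx': 317.4101951579214, 'cy': 241.27721740753964, 'origin': array([ 0.28496991, -0.56145563,  0.3738436 ]), 'rotation': array([ 0.13472979,  0.80475163, -0.57003279, -0.09636038])}
```

Run:
```python
import cv2
a=cv2.imread('pics/top0.png')[180:310,290:430];cv2.imwrite('pics/topc.png',cv2.resize(a,None,fx=5,fy=4.6,interpolation=cv2.INTER_CUBIC))
a=cv2.imread('pics/side0.png')[240:340,270:390];cv2.imwrite('pics/sidec.png',cv2.resize(a,None,fx=6,fy=6,interpolation=cv2.INTER_CUBIC))
```

```text
(no output)
```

View pics/top0.png

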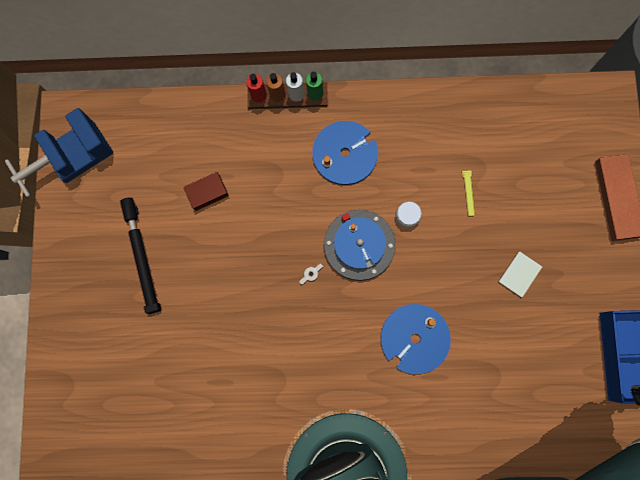

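View pics/side0.png

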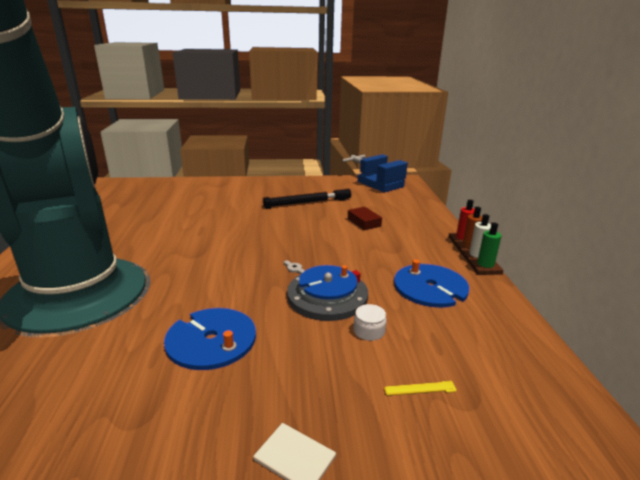

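View pics/topc.png

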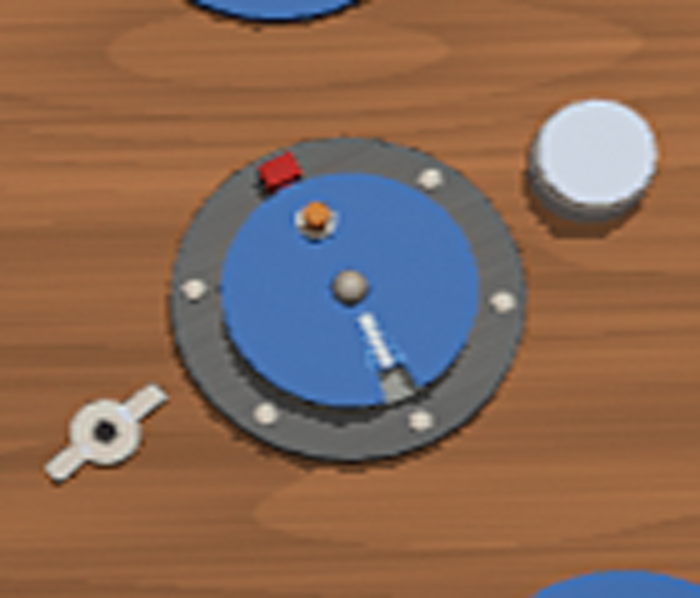

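View pics/sidec.png

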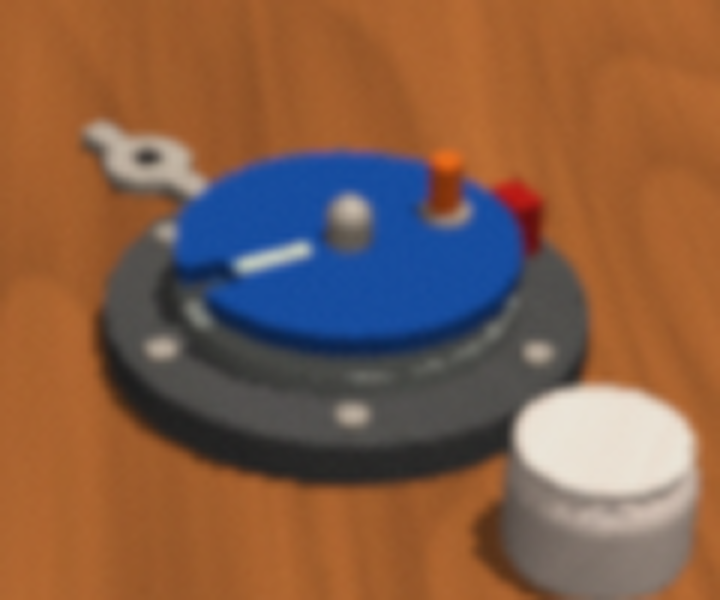

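The small blue plate at about (360,242) in the top view is the one on the stand; the two larger ones lie loose. Its white line and notch point down-right to (369,263), while the red key is up-left at (346,216), so they are almost opposite. The tin is at (408,214) and the spoke key at (311,274), both beside the stand.

```bash
cat > h.py <<'E'
import numpy as np
from bench import *
from scipy.spatial.transform import Rotation as R
def rot(q): return R.from_quat([q[1],q[2],q[3],q[0]])
def ray(c,px):
    f=240/np.tan(np.radians(c['fovy']/2))
    d=rot(c['rotation']).apply([(px[0]-c['cx'])/f,(px[1]-c['cy'])/f,1.]);return np.array(c['origin']),d
def onz(c,px,z):
    o,d=ray(c,px);return o+d*(z-o[2])/d[2]
def tri(c1,p1,c2,p2):
    o1,d1=ray(c1,p1);o2,d2=ray(c2,p2);A=np.stack([d1,-d2],1);t=np.linalg.lstsq(A,o2-o1,rcond=None)[0]
    a=o1+t[0]*d1;b=o2+t[1]*d2;return (a+b)/2,np.linalg.norm(a-b)
def proj(c,P):
    f=240/np.tan(np.radians(c['fovy']/2))
    v=rot(c['rotation']).inv().apply(np.array(P)-c['origin']);return v[...,:2]/v[...,2:]*f+[c['cx'],c['cy']]
E
python3 - <<'E'
from h import *
T=calibration('top');S=calibration('side')
for n,a,b,z in(("spindle",(360,242),(328.2,274.5),.058),("peg",(353.2,226.6),(344.5,266.4),.064),("key",(345.6,216),(356.2,271.7),.040),("notchtip",(368,261.5),(307,285.5),.042)):
    print(n,tri(T,a,S,b),onz(T,a,z),onz(S,b,z))
for n,a,b in(("tin",(408,213),(370,316)),("spoke",(311,274),(294,267))): print(n,onz(T,a,.03))
s=state();print(s['t'],rot(s['tcp_rot']).as_matrix().round(4), s['eef_pos'])
E
```

```text
spindle (array([ 0.52504375, -0.04748713,  0.05180991]), np.float64(0.0024799596993658884)) [ 0.52271355 -0.04724154  0.058     ] [ 0.52513271 -0.05719914  0.058     ]
peg (array([ 0.56013624, -0.03275476,  0.06128881]), np.float64(0.002808291112304561)) [ 0.55816186 -0.03262207  0.064     ] [ 0.56085432 -0.03691981  0.064     ]
key (array([ 0.58975294, -0.01624968,  0.03775481]), np.float64(0.0006015800645538801)) [ 0.58895259 -0.01620213  0.04      ] [ 0.58935761 -0.01984186  0.04      ]
notchtip (array([ 0.48072214, -0.06492714,  0.03794461]), np.float64(0.0021896636393449603)) [ 0.47905361 -0.06475342  0.042     ] [ 0.48144678 -0.07091014  0.042     ]
tin [ 0.59382522 -0.16417071  0.03      ]
spoke [0.45511755 0.0687184  0.03      ]
0.6 [[ 9.438e-01  3.305e-01 -1.000e-04]
 [ 3.305e-01 -9.438e-01  1.000e-04]
 [-0.000e+00 -1.000e-04 -1.000e+00]] [ 0.20655423 -0.58986458  0.25025767]
```

Emit:
{"api": "move_arm", "payload": {
  "steps": [
    [[0,0,0],[47.8,-40.7,0],6.0],
    [[0,0,0],[47.8,-40.7,0],6.0],
    [[0,0,0],[47.8,-40.7,0],6.0],
    [[0,0,0],[47.8,-40.7,0],6.0],
    [[0,0,0],[47.8,-40.7,0],6.0]
  ],
  "squeeze": 20
}}

```text
t: 1.02
eef_pos: [0.3122, -0.4082, 0.2504]
tcp_rot: [0.0, 0.986, 0.168, -0.0]
ft_force: [1.5, -0.2, 0.1]
grip_width: 0.701
```

Emit:
{"api": "move_arm", "payload": {
  "steps": [
    [[0,0,0],[31.8,-27.0,0],6.0],
    [[0,0,0],[31.8,-27.0,0],6.0],
    [[0,0,0],[31.8,-27.0,0],6.0],
    [[0,0,0],[31.8,-27.0,0],6.0],
    [[0,0,0],[31.8,-27.0,0],6.0]
  ]
}}

```text
t: 1.43
eef_pos: [0.4174, -0.2283, 0.2506]
tcp_rot: [0.001, 0.986, 0.167, 0.0]
ft_force: [1.0, -1.7, -0.0]
grip_width: 0.707
```

Run:
```python
from h import *
s=state();M=rot(s['tcp_rot']);print(M.inv().apply(np.array([.5235,-.048,.25])-s['eef_pos'])*100,s['qpos'])
```

```text
[ 15.96750455 -13.51451316   0.0538399 ] [ 0.67266369  0.15811503 -0.26079602  1.96584349  0.04827106  1.02245071
 -0.8444722 ]
```

Emit:
{"api": "move_arm", "payload": {
  "steps": [
    [[0,0,0],[16,-13.5,0],6.0],
    [[0,0,-0.2],[16,-13.5,0],6.0],
    [[0,0,-0.32],[16,-13.5,0],6.0],
    [[0,0,-0.44],[16,-13.5,0],6.0],
    [[0,0,-0.56],[16,-13.5,0],6.0]
  ]
}}

```text
t: 1.85
eef_pos: [0.5231, -0.0486, 0.2509]
tcp_rot: [0.001, 0.913, 0.409, 0.0]
ft_force: [0.2, -1.3, 0.8]
grip_width: 0.701
```

```bash
cat > st.py <<'E'
from h import *
import sys
tgt=eval(sys.argv[1]) if len(sys.argv)>1 else (.5235,-.048,.25)
s=state();M=rot(s['tcp_rot']);y=M.apply([0,1,0]);print(s['t'],s['eef_pos'],'toolshift cm',(M.inv().apply(np.array(tgt)-s['eef_pos'])*100).round(2),'yaw y',np.degrees(np.arctan2(y[1],y[0])).round(1),'tilt',M.apply([0,0,1]).round(4),s['ft_force'],s['grip_width'],'q',np.round(s['qpos'],2))
E
python3 st.py
```

```text
1.85 [ 0.5230923  -0.04861882  0.250925  ] toolshift cm [ 0.07 -0.01  0.09] yaw y -41.7 tilt [ 0.0015 -0.0012 -1.    ] [ 0.19946958 -1.31473089  0.77750085] 0.7008541385808823 q [ 0.42  0.27 -0.46  1.85  0.14  1.05 -0.82]
```

Emit:
{"api": "move_arm", "payload": {
  "steps": [
    [[0,0,-0.12],[0,0,0],6.0],
    [[0,0,-0.24],[0,0,0],6.0],
    [[0,0,-0.36],[0,0,0],6.0],
    [[0,0,-0.48],[0,0,0],6.0],
    [[0,0,-0.62],[0,0,0],6.0]
  ]
}}

```text
t: 2.27
eef_pos: [0.5231, -0.0486, 0.251]
tcp_rot: [0.001, 0.747, 0.664, 0.0]
ft_force: [0.7, -1.0, -1.0]
grip_width: 0.701
```

Emit:
{"api": "move_arm", "payload": {
  "steps": [
    [[0,0,-0.12],[0,0,0],6.0],
    [[0,0,-0.24],[0,0,0],6.0],
    [[0,0,-0.36],[0,0,0],6.0],
    [[0,0,-0.48],[0,0,0],6.0],
    [[0,0,-0.62],[0,0,0],6.0]
  ]
}}

```text
t: 2.68
eef_pos: [0.5231, -0.0486, 0.251]
tcp_rot: [0.001, 0.513, 0.858, -0.0]
ft_force: [0.4, -0.9, 0.7]
grip_width: 0.705
```

Emit:
{"api": "move_arm", "payload": {
  "steps": [
    [[0,0,-0.12],[0,0,0],6.0],
    [[0,0,-0.24],[0,0,0],6.0],
    [[0,0,-0.36],[0,0,0],6.0],
    [[0,0,-0.48],[0,0,0],6.0],
    [[0,0,-0.62],[0,0,0],6.0]
  ]
}}

```text
t: 3.1
eef_pos: [0.5231, -0.0487, 0.2512]
tcp_rot: [0.001, 0.231, 0.973, -0.0]
ft_force: [-0.3, -0.2, 0.1]
grip_width: 0.702
```

```bash
python3 st.py
python3 - <<'E'
from h import *
import cv2
c=calibration('wrist');cv2.imwrite('pics/w1.png',grab_frame('wrist'));print(c)
import json;json.dump({k:np.array(v).tolist() for k,v in c.items()},open('w1.json','w'))
for l in ('plate','stand_key','plate_peg'): print(l,search_frame(l,'wrist')[:2])
E
```

```text
3.1 [ 0.52314889 -0.04865558  0.25115282] toolshift cm [-0.    0.07  0.12] yaw y 63.3 tilt [ 0.0019 -0.0015 -1.    ] [-0.32447524 -0.19012515  0.08390132] 0.7024279356015373 q [ 0.67  0.32 -0.76  1.84  0.25  1.08  0.92]
{'fovy': 59.38019474629947, 'cx': 317.4101951579214, 'cy': 241.27721740753964, 'origin': array([ 0.44669422, -0.01002199,  0.37459115]), 'rotation': array([0.14124998, 0.83936684, 0.51760118, 0.08718236])}
plate [{'bbox': [0.0, 0.0, 156.0, 119.6], 'score': 0.92}, {'bbox': [248.3, 131.3, 394.0, 275.6], 'score': 0.9}]
stand_key [{'bbox': [226.8, 96.6, 416.7, 285.6], 'score': 0.76}]
plate_peg [{'bbox': [246.4, 128.4, 395.5, 274.1], 'score': 0.85}, {'bbox': [365.3, 309.8, 525.4, 436.2], 'score': 0.77}]
```

View pics/w1.png

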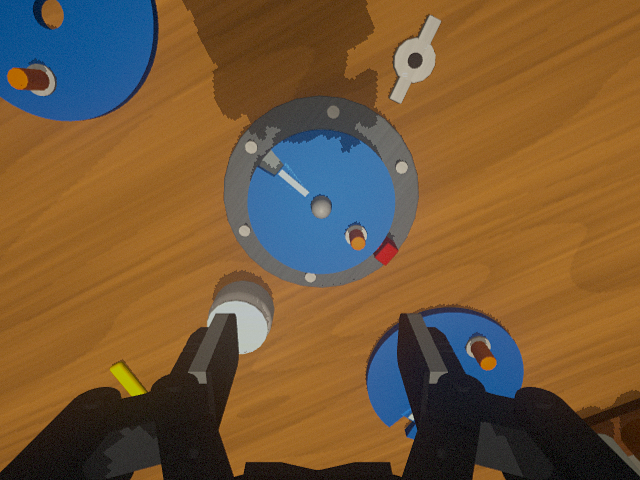

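Run:
```python
from h import *
import cv2,json
c={k:(np.array(v) if isinstance(v,list) else v) for k,v in json.load(open('w1.json')).items()}
im=cv2.imread('pics/w1.png').astype(int);b,g,r=im[...,0],im[...,1],im[...,2]
m=((b>70)&(b>r*1.8)&(b>1.3*g)).astype(np.uint8);m[:, :230]=0;m[:,410:]=0;m[:110]=0;m[290:]=0
cs=max(cv2.findContours(m,0,1)[0],key=cv2.contourArea);h=cv2.convexHull(cs)[:,0]
P=np.array([onz(c,p,.042) for p in h])[:,:2]
from scipy.optimize import least_squares
f=least_squares(lambda v:np.hypot(*(P-v[:2]).T)-v[2],[.52,-.05,.06],loss='soft_l1',f_scale=.001);print('plate circle',f.x,np.std(f.fun))
ax=f.x[:2]
# bolts at base top 18mm?
B=np.array([onz(c,p,.018) for p in[(333,112),(402,167.5),(310,277.5),(244.5,231),(251,147.5)]])[:,:2]
f=least_squares(lambda v:np.hypot(*(B-v[:2]).T)-v[2],[.52,-.05,.07]);print('bolts',f.x,f.fun)
ang=lambda p,z,a:(np.degrees(np.arctan2(*(onz(c,p,z)[:2]-a)[::-1])),np.hypot(*(onz(c,p,z)[:2]-a)))
for a in(ax,f.x[:2]):
  for n,p,z in(("spindle",(321,207),.054),("pegbase",(356,237),.042),("pegtop",(358,243.5),.064),("key",(385,249),.040),("line outer",(280,173),.042),("notch",(270,164),.034)):print(n,ang(p,z,a))
cv2.imwrite('pics/w1c.png',cv2.resize(im[90:295,215:425].astype(np.uint8),None,fx=2.9,fy=2.9,interpolation=cv2.INTER_CUBIC))
print(onz(calibration('top'),(360,242),.055))
```

```text
plate circle [ 0.52336333 -0.04536725  0.05992145] 0.0001646774513401073
bolts [ 0.52493801 -0.04552253  0.07378702] [-2.93204877e-05 -5.40073484e-06  4.02330131e-05 -7.52440292e-05
  6.97322388e-05]
spindle (np.float64(152.7669319875951), np.float64(0.0017405740163595883))
pegbase (np.float64(20.63154376751485), np.float64(0.039944839263245865))
pegtop (np.float64(22.431548132266325), np.float64(0.03830376938636132))
key (np.float64(28.069463174920116), np.float64(0.06665126309233477))
line outer (np.float64(-155.79171382326692), np.float64(0.041775507327833604))
notch (np.float64(-154.86394617711514), np.float64(0.052117000748440695))
spindle (np.float64(163.04711158347433), np.float64(0.003264164044713134))
pegbase (np.float64(21.67272159638303), np.float64(0.03853222133970868))
pegtop (np.float64(23.587001066800827), np.float64(0.03691498877050438))
key (np.float64(28.83935452004875), np.float64(0.06534075984679903))
line outer (np.float64(-156.8370814811076), np.float64(0.04315522553518542))
notch (np.float64(-155.73113762746524), np.float64(0.05348273380794429))
[ 0.523233   -0.04735099  0.055     ]
```

View pics/w1c.png

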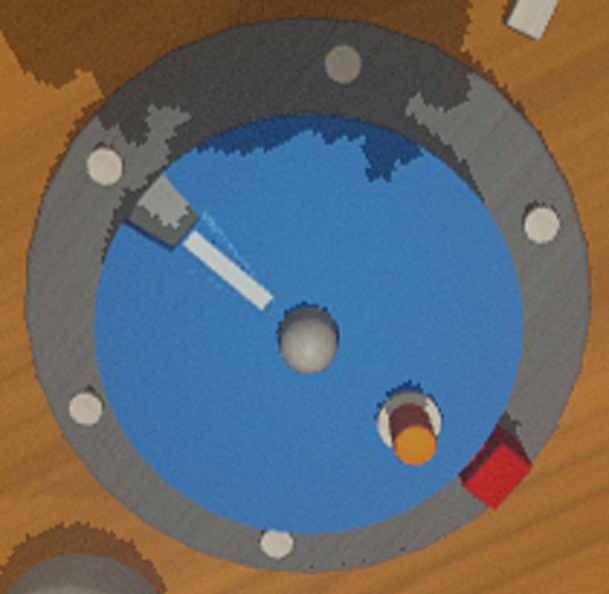

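Run:
```python
from h import *
import cv2,json
c={k:(np.array(v) if isinstance(v,list) else v) for k,v in json.load(open('w1.json')).items()}
a=np.array([.5235,-.0458])
im=cv2.imread('pics/w1.png');K=8;x0,y0=345,215
cr=cv2.resize(im[215:285,345:420],None,fx=K,fy=K,interpolation=cv2.INTER_NEAREST)
for ang,col in((24,(0,255,0)),(27,(255,255,0)),(30,(255,0,255))):
    t=np.radians(ang);u=np.array([np.cos(t),np.sin(t)]);v=np.array([-u[1],u[0]])
    q=[np.r_[a+u*r+v*w,.04] for r,w in((.064,-.009),(.064,.009),(.077,.009),(.077,-.009))]
    p=(proj(c,np.array(q))-[x0,y0]+.5)*K
    cv2.polylines(cr,[p.astype(np.int32)],True,col,1)
cv2.imwrite('pics/key.png',cr)
```

```text
(no output)
```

View pics/key.png

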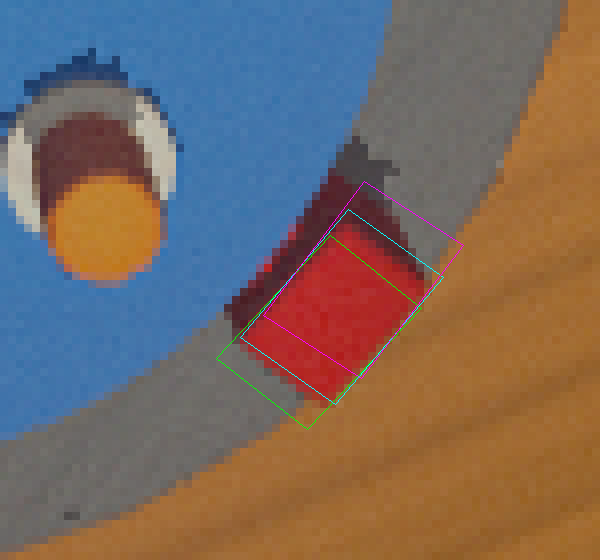

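Emit:
{"api": "move_arm", "payload": {
  "steps": [
    [[0,0,0],[0.06,0.22,4],6.0],
    [[0,0,0],[0.06,0.22,8],6.0],
    [[0,0,0],[0.06,0.22,12],6.0],
    [[0,0,0],[0.06,0.22,16],6.0],
    [[0,0,0],[0.06,0.22,16],6.0]
  ]
}}

```text
t: 3.72
eef_pos: [0.5203, -0.0466, 0.0851]
tcp_rot: [-0.004, 0.238, 0.971, -0.001]
ft_force: [-1.6, 1.5, 0.2]
grip_width: 0.703
```

```bash
python3 st.py "(.5235,-.0465,.066)"
python3 - <<'E'
from h import *
import cv2
f=grab_frame('side');cv2.imwrite('pics/s2.png',cv2.resize(f[200:340,250:420],None,fx=4.5,fy=4.2,interpolation=cv2.INTER_CUBIC))
S=calibration('side');p=state()['eef_pos'];
for dz in(0,.008,.013,.019):print(dz,((proj(S,p-np.array([0,0,dz]))-[250,200])*[4.5,4.2]).round())
E
```

```text
3.7167 [ 0.5203437  -0.04661618  0.08508926] toolshift cm [-0.29  0.16  1.91] yaw y 62.4 tilt [-7.2e-03  2.0e-04 -1.0e+00] [-1.59096582  1.52922894  0.16140453] 0.7034956564006335 q [ 0.54  0.55 -0.64  1.97  0.46  0.78  0.73]
0 [345. 246.]
0.008 [344. 261.]
0.013 [344. 270.]
0.019 [343. 280.]
```

View pics/s2.png

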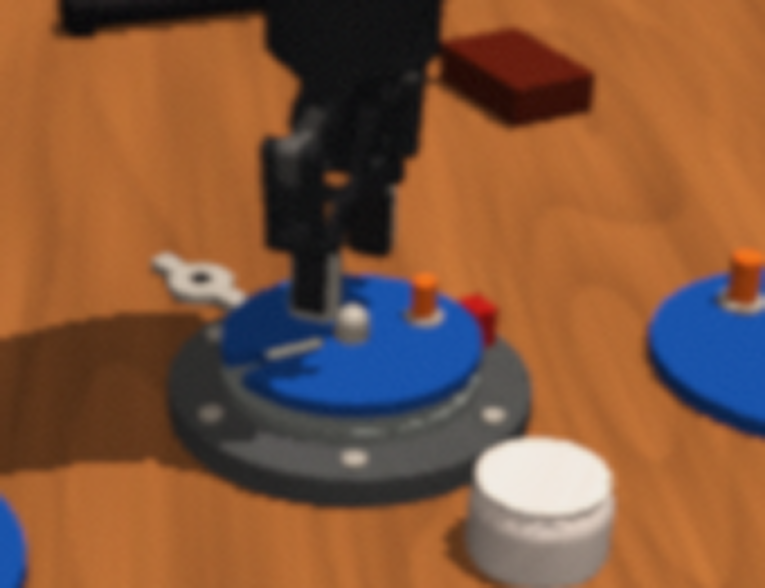

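Run:
```python
from h import *
S=calibration('side');s=state();M=rot(s['tcp_rot'])
for y in(-.03,-.044,.03,.044):
  for x in(-.011,.011):
    print(y,x,[((proj(S,s['eef_pos']+M.apply([x,y,dz]))-[250,200])*[4.5,4.2]).round().tolist() for dz in(-.015,0,.008,.013,.019)])
```

```text
-0.03 -0.011 [[343.0, 252.0], [342.0, 280.0], [342.0, 295.0], [341.0, 304.0], [341.0, 315.0]]
-0.03 0.011 [[296.0, 242.0], [295.0, 270.0], [295.0, 285.0], [295.0, 294.0], [295.0, 305.0]]
-0.044 -0.011 [[331.0, 266.0], [330.0, 294.0], [329.0, 309.0], [329.0, 318.0], [329.0, 329.0]]
-0.044 0.011 [[283.0, 255.0], [283.0, 284.0], [282.0, 299.0], [282.0, 308.0], [282.0, 319.0]]
0.03 -0.011 [[393.0, 197.0], [391.0, 224.0], [391.0, 238.0], [390.0, 247.0], [390.0, 257.0]]
0.03 0.011 [[348.0, 188.0], [347.0, 215.0], [346.0, 229.0], [346.0, 237.0], [346.0, 248.0]]
0.044 -0.011 [[403.0, 185.0], [402.0, 211.0], [401.0, 225.0], [401.0, 234.0], [400.0, 245.0]]
0.044 0.011 [[359.0, 176.0], [358.0, 202.0], [357.0, 217.0], [357.0, 225.0], [357.0, 236.0]]
```

Emit:
{"api": "move_arm", "payload": {
  "steps": [
    [[0,0,0],[-0.25,0.15,0.5],6.6],
    [[0,0,0],[-0.25,0.15,1.0],6.6],
    [[0,0,0],[-0.25,0.15,1.4],6.6],
    [[0,0,0],[-0.25,0.15,1.4],6.6]
  ]
}}

```text
t: 4.1
eef_pos: [0.5253, -0.0463, 0.0755]
tcp_rot: [-0.001, 0.238, 0.971, -0.001]
ft_force: [-0.3, -0.0, 0.4]
grip_width: 0.77
```

```bash
python3 st.py "(.5235,-.0465,.071)"
```

```text
4.1 [ 0.52533859 -0.04633598  0.07548315] toolshift cm [ 0.15 -0.1   0.45] yaw y 62.5 tilt [-2.8e-03 -6.0e-04 -1.0e+00] [-0.26743664 -0.00903641  0.37002873] 0.7699834177598229 q [ 0.53  0.57 -0.63  1.97  0.48  0.76  0.71]
```

Emit:
{"api": "move_arm", "payload": {
  "steps": [
    [[0,0,0],[0.12,-0.1,0.45],6.6],
    [[0,0,0.06],[0.12,-0.1,0.45],6.6],
    [[0,0,0.12],[0.12,-0.1,0.45],6.6],
    [[0,0,0.18],[0.12,-0.1,0.45],6.6],
    [[0,0,0.24],[0.12,-0.1,0.45],6.6]
  ]
}}

```text
t: 4.52
eef_pos: [0.524, -0.0469, 0.0715]
tcp_rot: [-0.001, 0.354, 0.935, -0.001]
ft_force: [0.1, 0.3, 0.5]
grip_width: 0.772
```

```bash
python3 st.py "(.5235,-.0465,.070)"
```

```text
4.5167 [ 0.52399014 -0.04689417  0.07145635] toolshift cm [ 0.06 -0.    0.15] yaw y 48.5 tilt [-1.9e-03 -9.0e-04 -1.0e+00] [0.10612204 0.29973431 0.53664853] 0.7717467960067085 q [ 0.48  0.56 -0.56  1.97  0.44  0.73  0.5 ]
```

Emit:
{"api": "move_arm", "payload": {
  "steps": [
    [[0,0,0.08],[0.05,0,0.12],6.6],
    [[0,0,0.17],[0.05,0,0.12],6.6],
    [[0,0,0.26],[0.05,0,0.12],6.6],
    [[0,0,0.35],[0.05,0,0.12],6.6],
    [[0,0,0.44],[0.05,0,0.12],6.6]
  ]
}}

```text
t: 4.93
eef_pos: [0.5237, -0.0466, 0.0707]
tcp_rot: [-0.0, 0.552, 0.834, -0.001]
ft_force: [-1.6, -0.1, 0.4]
grip_width: 0.773
```

```bash
python3 st.py "(.5235,-.0465,.070)";python3 - <<'E'
from h import *
import cv2
f=grab_frame('top');cv2.imwrite('pics/t3.png',cv2.resize(f[180:310,290:430],None,fx=5,fy=4.6,interpolation=cv2.INTER_CUBIC))
f=grab_frame('side');cv2.imwrite('pics/s3.png',cv2.resize(f[200:340,250:420],None,fx=4.5,fy=4.2,interpolation=cv2.INTER_CUBIC))
E
```

```text
4.9333 [ 0.5237441  -0.04655947  0.07073753] toolshift cm [ 0.02 -0.02  0.07] yaw y 23.0 tilt [-0.0011 -0.001  -1.    ] [-1.5525198  -0.09046023  0.37008934] 0.773347650307198 q [ 0.4   0.54 -0.46  1.98  0.36  0.71  0.13]
```

View pics/s3.png

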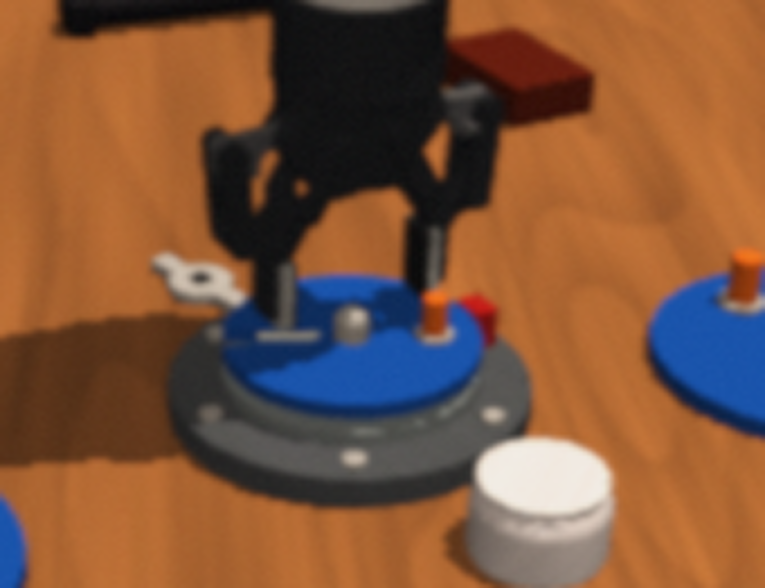

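The finger is behind the peg at (435,310), and the peg has moved about 20° clockwise with the plate level. The sweep works, so I'll continue it.

Emit:
{"api": "move_arm", "payload": {
  "steps": [
    [[0,0,0.09],[0,0,0.07],6.6],
    [[0,0,0.18],[0,0,0.07],6.6],
    [[0,0,0.28],[0,0,0.07],6.6],
    [[0,0,0.38],[0,0,0.07],6.6],
    [[0,0,0.48],[0,0,0.07],6.6]
  ]
}}

```text
t: 5.45
eef_pos: [0.524, -0.0464, 0.0704]
tcp_rot: [0.0, 0.734, 0.679, -0.001]
ft_force: [0.2, 1.5, 0.8]
grip_width: 0.775
```

Emit:
{"api": "move_arm", "payload": {
  "steps": [
    [[0,0,0.09],[0,0,0],6.6],
    [[0,0,0.18],[0,0,0],6.6],
    [[0,0,0.28],[0,0,0],6.6],
    [[0,0,0.38],[0,0,0],6.6],
    [[0,0,0.48],[0,0,0],6.6]
  ]
}}

```text
t: 5.87
eef_pos: [0.5242, -0.0464, 0.0707]
tcp_rot: [0.001, 0.874, 0.485, -0.0]
ft_force: [0.3, 0.6, -0.1]
grip_width: 0.773
```

```bash
python3 st.py "(.5235,-.0465,.070)"
```

```text
5.8667 [ 0.52415073 -0.04643886  0.07066657] toolshift cm [-0.04 -0.05  0.07] yaw y -32.0 tilt [ 3.0e-04 -1.2e-03 -1.0e+00] [ 0.26768839  0.62379606 -0.14642257] 0.7726371071518022 q [ 0.21  0.5  -0.23  1.98  0.18  0.67 -0.68]
```

Emit:
{"api": "move_arm", "payload": {
  "steps": [
    [[0,0,0.1],[-0.04,-0.05,0.07],6.6],
    [[0,0,0.2],[-0.04,-0.05,0.07],6.6],
    [[0,0,0.3],[-0.04,-0.05,0.07],6.6],
    [[0,0,0.4],[-0.04,-0.05,0.07],6.6],
    [[0,0,0.5],[-0.04,-0.05,0.07],6.6]
  ]
}}

```text
t: 6.28
eef_pos: [0.5239, -0.0464, 0.0703]
tcp_rot: [0.001, 0.967, 0.253, 0.0]
ft_force: [2.0, 0.7, 1.3]
grip_width: 0.773
```

Emit:
{"api": "move_arm", "payload": {
  "steps": [
    [[0,0,0.1],[0,0,0],6.6],
    [[0,0,0.2],[0,0,0],6.6],
    [[0,0,0.3],[0,0,0],6.6],
    [[0,0,0.4],[0,0,0],6.6],
    [[0,0,0.5],[0,0,0],6.6]
  ]
}}

```text
t: 6.7
eef_pos: [0.5242, -0.0462, 0.0706]
tcp_rot: [0.0, 1.0, 0.005, 0.001]
ft_force: [1.5, 0.4, -1.2]
grip_width: 0.777
```

```bash
python3 st.py "(.5235,-.0465,.070)";python3 - <<'E'
from h import *
import cv2
for n,(a,b,c,d) in dict(wrist=(0,480,0,640),side=(200,340,250,420)).items():
  f=grab_frame(n);cv2.imwrite(f'pics/{n}4.png',cv2.resize(f[a:b,c:d],None,fx=4 if n=='side' else 1,fy=4 if n=='side' else 1,interpolation=cv2.INTER_CUBIC))
E
```

```text
6.7 [ 0.52418819 -0.04623215  0.07061083] toolshift cm [-0.07  0.03  0.06] yaw y -89.4 tilt [ 2.1e-03 -7.0e-04 -1.0e+00] [ 1.49313669  0.40289385 -1.21455692] 0.777277196474156 q [ 0.01  0.49  0.02  1.99 -0.02  0.66 -1.52]
```

View pics/side4.png

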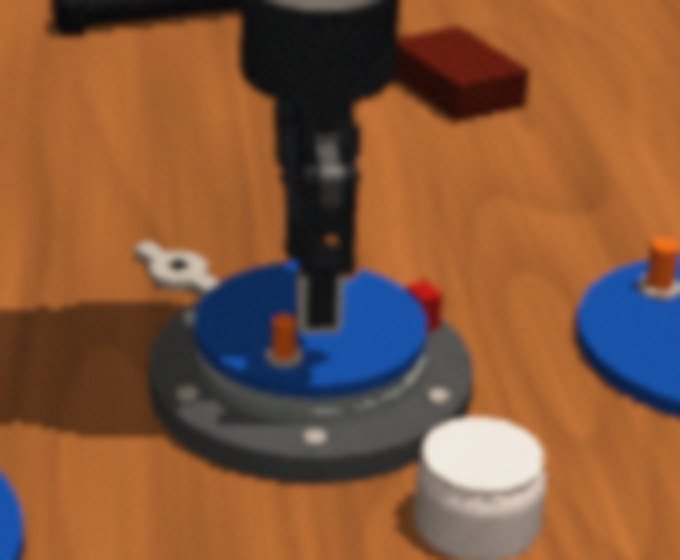

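View pics/wrist4.png

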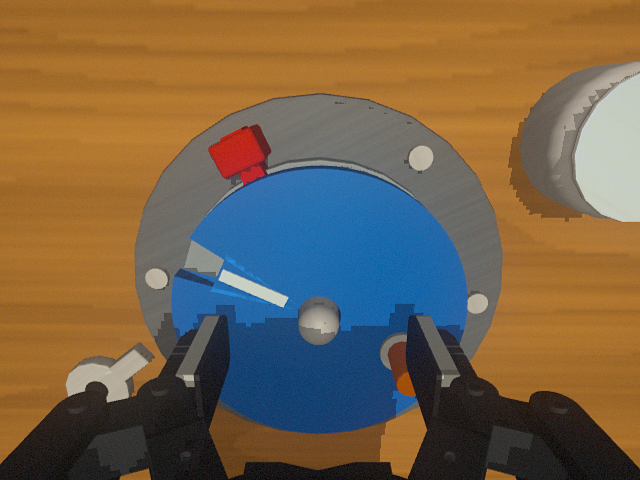

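The wrist view shows the peg at (400,365) against the right finger. The notch is at (200,260) and the key tooth at (253,172), so the notch still has roughly 40° to go.

Emit:
{"api": "move_arm", "payload": {
  "steps": [
    [[0,0,0.09],[-0.07,0.03,0.06],6.6],
    [[0,0,0.18],[-0.07,0.03,0.06],6.6],
    [[0,0,0.27],[-0.07,0.03,0.06],6.6],
    [[0,0,0.36],[-0.07,0.03,0.06],6.6],
    [[0,0,0.44],[-0.07,0.03,0.06],6.6]
  ]
}}

```text
t: 7.22
eef_pos: [0.5241, -0.0466, 0.0704]
tcp_rot: [0.0, 0.977, -0.211, 0.002]
ft_force: [4.3, 0.3, 1.8]
grip_width: 0.772
```

```bash
python3 st.py "(.5235,-.0465,.070)";cat > meas.py <<'E'
from h import *
import cv2,sys,json
c=calibration('wrist');f=grab_frame('wrist');cv2.imwrite(f'pics/{sys.argv[1]}.png',f)
json.dump({k:np.array(v).tolist() for k,v in c.items()},open(sys.argv[1]+'.json','w'))
z=float(sys.argv[2]) if len(sys.argv)>2 else .042
im=f.astype(int);b,g,r=im[...,0],im[...,1],im[...,2]
w=((r>150)&(g>150)&(b>150)).astype(np.uint8)
a=np.array([.5238,-.0462])
n,L,st,ce=cv2.connectedComponentsWithStats(w)
for i in range(1,n):
    if st[i,4]<80: continue
    ys,xs=np.where(L==i);P=np.array([onz(c,p,z)[:2] for p in zip(xs,ys)])-a
    m=P.mean(0);u,s,vt=np.linalg.svd(P-m,full_matrices=False);d=vt[0]*np.sign(vt[0]@m)
    if np.hypot(*m)<.05: print('white',ce[i].round(),st[i,4],'r',np.hypot(*m).round(4),'posang',np.degrees(np.arctan2(m[1],m[0])).round(1),'dirang',np.degrees(np.arctan2(d[1],d[0])).round(1),s[:2].round(4))
E
python3 meas.py w5
```

```text
7.2167 [ 0.52408834 -0.04662849  0.07037712] toolshift cm [-0.06  0.01  0.04] yaw y -114.4 tilt [ 0.0033 -0.0012 -1.    ] [4.3082567  0.32810912 1.84544308] 0.7721927645566268 q [-0.08  0.5   0.13  2.   -0.1   0.65 -1.88]
white [251. 290.] 831 r 0.0284 posang 44.2 dirang 40.9 [0.2341 0.043 ]
white [316. 325.] 239 r 0.0054 posang 149.1 dirang 61.0 [0.0366 0.0258]
```

View pics/w5.png

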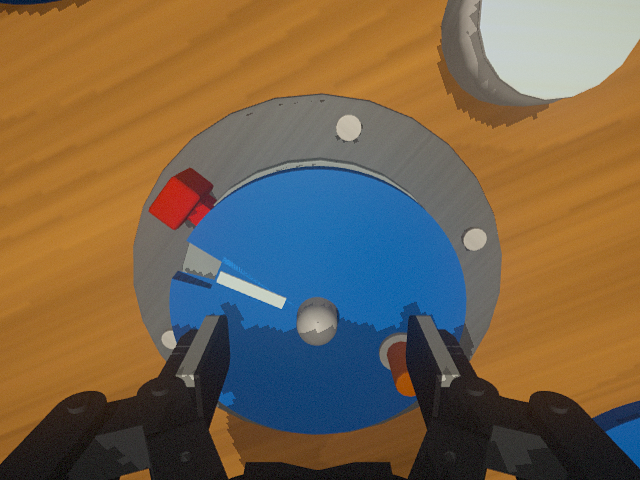

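Emit:
{"api": "move_arm", "payload": {
  "steps": [
    [[0,0,0.06],[-0.05,0.01,0.04],6.6],
    [[0,0,0.11],[-0.05,0.01,0.04],6.6],
    [[0,0,0.16],[-0.05,0.01,0.04],6.6],
    [[0,0,0.2],[-0.05,0.01,0.04],6.6],
    [[0,0,0.21],[-0.05,0.01,0.04],6.6]
  ]
}}

```text
t: 7.68
eef_pos: [0.5242, -0.0467, 0.0703]
tcp_rot: [-0.0, 0.95, -0.313, 0.002]
ft_force: [4.2, -1.3, 2.8]
grip_width: 0.771
```

```bash
python3 st.py "(.5235,-.0465,.070)";python3 meas.py w6
python3 - <<'E'
from h import *
import cv2,json
c={k:(np.array(v) if isinstance(v,list) else v) for k,v in json.load(open('w6.json')).items()}
im=cv2.imread('pics/w6.png');K=3;a=np.array([.5238,-.0462])
cr=cv2.resize(im[130:350,100:350],None,fx=K,fy=K,interpolation=cv2.INTER_CUBIC)
for ang,col in((24,(0,255,0)),(26,(255,255,0)),(28,(255,0,255))):
    t=np.radians(ang);u=np.array([np.cos(t),np.sin(t)]);v=np.array([-u[1],u[0]])
    q=[np.r_[a+u*r+v*w,.04] for r,w in((.064,-.009),(.064,.009),(.077,.009),(.077,-.009))]
    cv2.polylines(cr,[((proj(c,np.array(q))-[100,130]+.5)*K).astype(np.int32)],True,col,1)
cv2.imwrite('pics/w6c.png',cr)
E
```

```text
7.6833 [ 0.52418061 -0.04669049  0.07030019] toolshift cm [-0.07  0.03  0.03] yaw y -126.5 tilt [ 0.0045 -0.0014 -1.    ] [ 4.15387459 -1.27650026  2.84802792] 0.7714365299820604 q [-0.12  0.5   0.18  2.   -0.14  0.65 -2.05]
white [250. 290.] 825 r 0.0283 posang 32.4 dirang 29.0 [0.2331 0.0426]
white [314. 326.] 235 r 0.0057 posang 131.3 dirang 61.9 [0.0351 0.0254]
```

View pics/w6c.png

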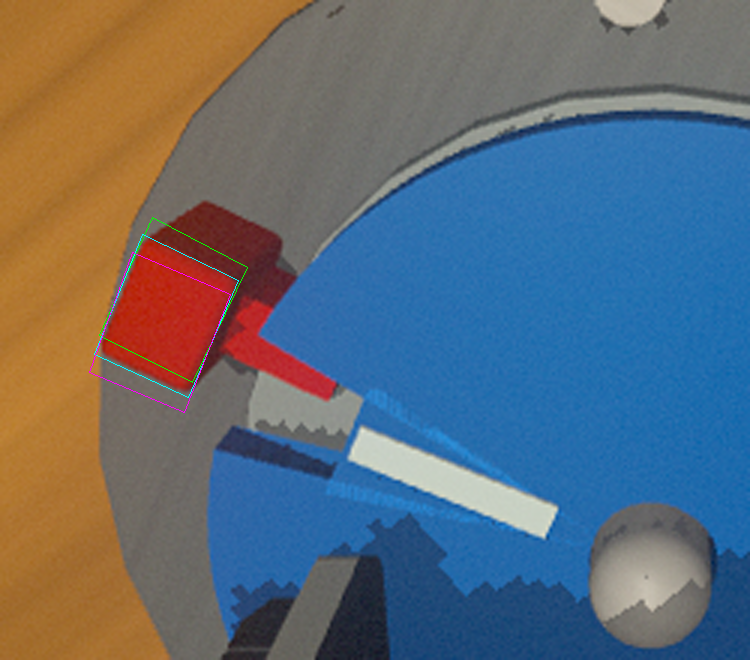

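```bash
cat > fit.py <<'E'
from h import *
import cv2,json,sys
from scipy.optimize import least_squares
nm=sys.argv[1];z=float(sys.argv[2])
c={k:(np.array(v) if isinstance(v,list) else v) for k,v in json.load(open(nm+'.json')).items()}
im=cv2.imread(f'pics/{nm}.png');i=im.astype(int);b,g,r=i[...,0],i[...,1],i[...,2]
# arc: first blue pixel from above, columns 250..440
blue=(b>100)&(b>r*1.8)&(b>1.2*g)
pts=[(x,np.argmax(blue[100:300,x])+100-.5) for x in range(250,440,3)]
P=np.array([onz(c,p,z)[:2] for p in pts])
f=least_squares(lambda v:np.hypot(*(P-v).T)-.06,[.523,-.046],loss='soft_l1',f_scale=.0005);a=f.x;print('plate centre',a,np.std(f.fun))
# key top: bright red
m=((r>150)&(g<60)&(b<60)).astype(np.uint8);m=cv2.morphologyEx(m,cv2.MORPH_OPEN,np.ones((9,9)))
ys,xs=np.where(m);k=np.array([onz(c,p,.04)[:2] for p in zip(xs,ys)]).mean(0)-a
print('key px',xs.mean(),ys.mean(),'ang',np.degrees(np.arctan2(k[1],k[0])),'r',np.hypot(*k))
w=((r>150)&(g>150)&(b>150)).astype(np.uint8)
n,L,st,ce=cv2.connectedComponentsWithStats(w)
for j in range(1,n):
    if st[j,4]<300: continue
    ys,xs=np.where(L==j);Q=np.array([onz(c,p,z)[:2] for p in zip(xs,ys)])-a;q=Q.mean(0)
    if np.hypot(*q)<.045: print('line pos ang',np.degrees(np.arctan2(q[1],q[0])),'r',np.hypot(*q))
E
python3 fit.py w6 .042;python3 fit.py w5 .042
```

```text
plate centre [ 0.52282801 -0.04560508] 0.00029767107116835035
key px 155.2020202020202 234.26806526806527 ang 24.817532637193064 r 0.07113222785268139
line pos ang 30.351229108625486 r 0.028861784942362648
plate centre [ 0.52287885 -0.04580396] 0.00035086200059627576
key px 173.36125273124546 202.67807720320465 ang 25.014937482917667 r 0.07126614733489238
line pos ang 42.317209379770524 r 0.0287773404583287
```

Emit:
{"api": "move_arm", "payload": {
  "steps": [
    [[0,0,0.03],[-0.05,0.02,0.03],6.6],
    [[0,0,0.06],[-0.05,0.02,0.03],6.6],
    [[0,0,0.08],[-0.05,0.02,0.03],6.6],
    [[0,0,0.09],[-0.05,0.02,0.03],6.6],
    [[0,0,0.09],[-0.05,0.02,0.03],6.6]
  ]
}}

```text
t: 8.15
eef_pos: [0.5241, -0.0468, 0.0703]
tcp_rot: [-0.0, 0.935, -0.355, 0.003]
ft_force: [5.5, -1.7, 4.0]
grip_width: 0.77
```

```bash
python3 st.py "(.5235,-.0465,.070)";python3 meas.py w7; python3 fit.py w7 .042
```

```text
8.15 [ 0.52410326 -0.04680377  0.0702678 ] toolshift cm [-0.07  0.02  0.03] yaw y -131.5 tilt [ 0.0056 -0.0017 -1.    ] [ 5.51678103 -1.67240676  4.01400794] 0.7698511529260358 q [-0.14  0.5   0.21  2.   -0.16  0.65 -2.13]
white [250. 291.] 819 r 0.0282 posang 28.0 dirang 24.4 [0.2329 0.0421]
white [313. 327.] 264 r 0.0061 posang 125.7 dirang 79.8 [0.0372 0.0296]
plate centre [ 0.52280029 -0.04553707] 0.00033323411642592604
key px 162.11561978877154 250.85881045025013 ang 24.015574208285845 r 0.06636140770113134
line pos ang 25.89950046287378 r 0.02880888979970943
```

View pics/w7.png

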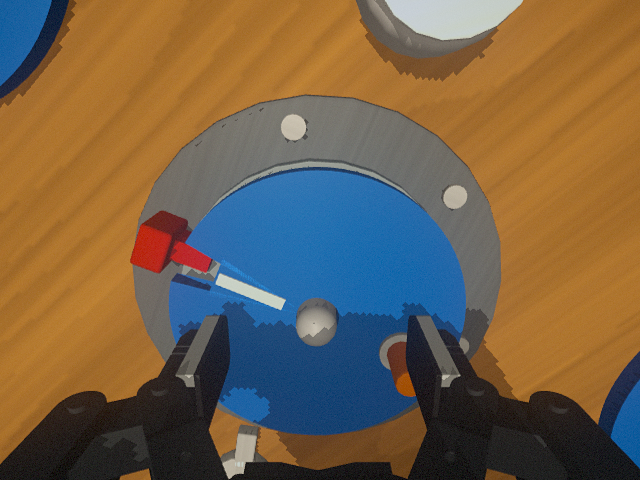

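The wrist view shows the red tooth at (200,260) lying across the notch, with the line pointing at it. The fits give the line at 24–26° and the key at about 25°. Next I back off the peg slightly and press.

Emit:
{"api": "move_arm", "payload": {
  "steps": [
    [[0,0,-0.05],[-0.05,0.02,0],6.0],
    [[0,0,-0.1],[-0.05,0.02,0],6.0],
    [[0,0,-0.1],[-0.05,0.02,0.3],6.0],
    [[0,0,-0.1],[-0.05,0.02,0.6],6.0],
    [[0,0,-0.1],[-0.05,0.02,0.8],6.0]
  ]
}}

```text
t: 8.62
eef_pos: [0.5231, -0.0466, 0.0616]
tcp_rot: [0.0, 0.952, -0.308, 0.002]
ft_force: [0.2, -0.1, -0.3]
grip_width: 0.7
```

```bash
python3 st.py "(.5235,-.0465,.070)";python3 meas.py w8; python3 fit.py w8 .042
```

```text
8.6167 [ 0.52314172 -0.04655326  0.06157371] toolshift cm [ 0.03 -0.03 -0.84] yaw y -125.8 tilt [ 0.0045 -0.0015 -1.    ] [ 0.17408787 -0.08443505 -0.32760315] 0.7003488705093555 q [-0.11  0.51  0.18  2.   -0.14  0.63 -2.04]
white [249. 291.] 926 r 0.0284 posang 26.0 dirang 23.1 [0.2472 0.045 ]
white [310. 335.] 197 r 0.0059 posang 125.0 dirang 85.4 [0.0325 0.0193]
plate centre [ 0.52307018 -0.04554769] 0.0002623933954837434
key px 159.1463985032741 241.40551917680074 ang 23.966857586906325 r 0.06593977084361985
line pos ang 24.16393755723458 r 0.02875160980079684
```

Emit:
{"api": "move_arm", "payload": {
  "steps": [
    [[0,0,0],[0,0,0.15],6.0],
    [[0,0,0],[0,0,0.3],6.0],
    [[0,0,0],[0,0,0.4],6.0]
  ]
}}

```text
t: 8.92
eef_pos: [0.523, -0.0465, 0.0571]
tcp_rot: [0.0, 0.952, -0.308, 0.002]
ft_force: [0.3, -0.4, 0.1]
grip_width: 0.707
```

Emit:
{"api": "move_arm", "payload": {
  "steps": [
    [[0,0,0],[0,0,0.15],6.0],
    [[0,0,0],[0,0,0.3],6.0],
    [[0,0,0],[0,0,0.4],6.0]
  ]
}}

```text
t: 9.17
eef_pos: [0.523, -0.0465, 0.053]
tcp_rot: [0.0, 0.952, -0.308, 0.002]
ft_force: [-1.2, -0.3, 5.1]
grip_width: 0.7
```

```bash
python3 st.py "(.5235,-.0465,.050)"
python3 - <<'E'
from h import *
import cv2
f=grab_frame('side');cv2.imwrite('pics/s9.png',cv2.resize(f[200:340,250:420],None,fx=4,fy=4,interpolation=cv2.INTER_CUBIC))
E
```

```text
9.1667 [ 0.52303572 -0.04654382  0.05304849] toolshift cm [ 0.03 -0.03  0.31] yaw y -125.8 tilt [ 0.004  -0.0016 -1.    ] [-1.22233537 -0.34055409  5.09562958] 0.7000634916873256 q [-0.11  0.53  0.17  2.   -0.15  0.62 -2.04]
```

View pics/s9.png

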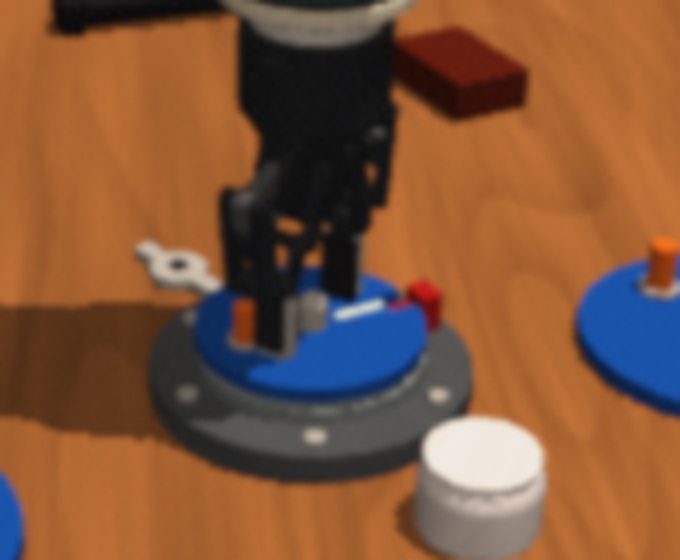

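The tips are on the plate with 5 N and the notch is still over the key, so I press on.

Emit:
{"api": "move_arm", "payload": {
  "steps": [
    [[0,0,0],[0,0,0.15],6.0],
    [[0,0,0],[0,0,0.3],6.0],
    [[0,0,0],[0,0,0.4],6.0],
    [[0,0,0],[0,0,0.4],6.0]
  ]
}}

```text
t: 9.55
eef_pos: [0.523, -0.0465, 0.0488]
tcp_rot: [0.0, 0.952, -0.308, 0.002]
ft_force: [-0.0, -0.9, 1.5]
grip_width: 0.701
```

Emit:
{"api": "move_arm", "payload": {
  "steps": [
    [[0,0,0],[0,0,0.1],6.0],
    [[0,0,0],[0,0,0.2],6.0],
    [[0,0,0],[0,0,0.3],6.0],
    [[0,0,0],[0,0,0.3],6.0]
  ]
}}

```text
t: 9.88
eef_pos: [0.5231, -0.0465, 0.0477]
tcp_rot: [-0.0, 0.951, -0.308, 0.002]
ft_force: [-16.5, 2.1, 53.9]
grip_width: 0.71
```

```bash
python3 st.py; python3 meas.py w10 .034; python3 fit.py w10 .034;python3 - <<'E'
from h import *
import cv2
f=grab_frame('side');cv2.imwrite('pics/s10.png',cv2.resize(f[200:340,250:420],None,fx=4,fy=4,interpolation=cv2.INTER_CUBIC))
E
```

```text
9.8833 [ 0.52313959 -0.04653722  0.04772038] toolshift cm [  0.19   0.06 -20.23] yaw y -125.8 tilt [ 4.1e-03 -9.0e-04 -1.0e+00] [-16.54150104   2.06870812  53.89641186] 0.7098145061552777 q [-0.11  0.54  0.17  2.01 -0.15  0.61 -2.03]
white [246. 298.] 994 r 0.0284 posang 26.0 dirang 23.2 [0.2556 0.0469]
plate centre [ 0.52324552 -0.04564711] 0.0003697135507392553
key px 146.2212086659065 254.93842645381983 ang 23.88215135993468 r 0.06529233038030625
line pos ang 24.498236474777674 r 0.02866589989630171
```

View pics/w10.png

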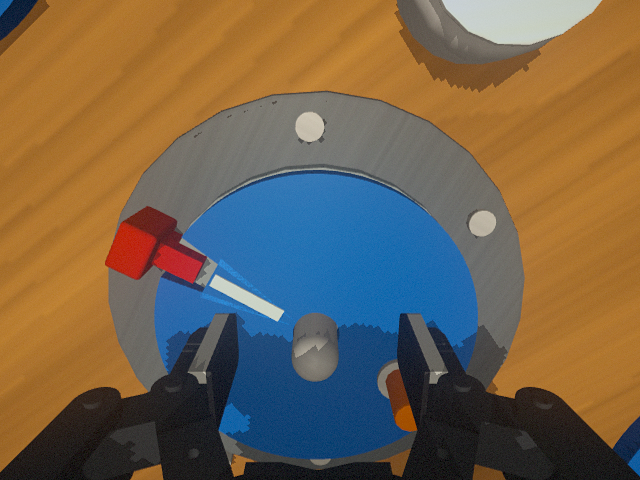

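View pics/s10.png

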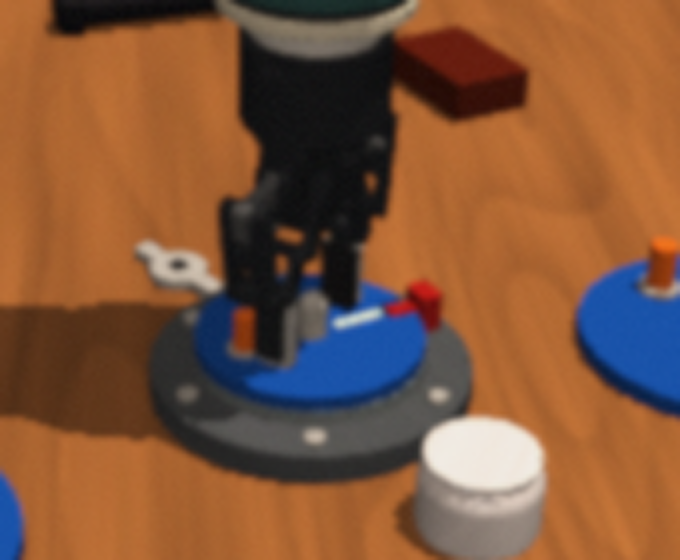

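The tooth now lies inside the notch at (180,260), nearly flush with the top of the plate. The side view shows the plate lower and level, and the force has bottomed out. I'll lift straight off.

Emit:
{"api": "move_arm", "payload": {
  "steps": [
    [[0,0,0],[0,0,-0.3],6.0],
    [[0,0,0],[0,0,-1],6.0],
    [[0,0,0],[0,0,-3],6.0],
    [[0,0,0],[0,0,-6],6.0],
    [[0,0,0],[0,0,-9],6.0]
  ]
}}

```text
t: 10.4
eef_pos: [0.5222, -0.0465, 0.1384]
tcp_rot: [0.0, 0.951, -0.308, 0.001]
ft_force: [1.5, -0.5, 0.8]
grip_width: 0.7
```

Emit:
{"api": "move_arm", "payload": {
  "steps": [
    [[0,0,0],[0,0,-3],6.0],
    [[0,0,0],[0,0,-6],6.0],
    [[0,0,0],[0,0,-9],6.0],
    [[0,0,0],[0,0,-9],6.0],
    [[0,0,0],[0,0,-9],6.0]
  ]
}}

```text
t: 10.82
eef_pos: [0.5225, -0.0464, 0.2298]
tcp_rot: [-0.0, 0.951, -0.308, 0.003]
ft_force: [-0.7, 0.3, -0.5]
grip_width: 0.701
```

```bash
python3 st.py
python3 - <<'E'
from h import *
import cv2,json
T=calibration('top');S=calibration('side');W=calibration('wrist')
fw=grab_frame('wrist');cv2.imwrite('pics/w11.png',fw)
f=grab_frame('side');cv2.imwrite('pics/s11.png',cv2.resize(f[240:340,270:390],None,fx=6,fy=6,interpolation=cv2.INTER_CUBIC))
i=fw.astype(int);b,g,r=i[...,0],i[...,1],i[...,2]
m=((b>70)&(b>r*1.8)&(b>1.3*g)).astype(np.uint8)
cc=proj(W,np.array([.5235,-.0458,.034]));print(cc)
n,L,st,ce=cv2.connectedComponentsWithStats(m)
j=min([k for k in range(1,n) if st[k,4]>2000],key=lambda k:np.hypot(*(ce[k]-cc)))
cs=max(cv2.findContours((L==j).astype(np.uint8),0,1)[0],key=cv2.contourArea);h=cv2.convexHull(cs)[:,0]
from scipy.optimize import least_squares
for z in(.034,.042):
  P=np.array([onz(W,p,z) for p in h])[:,:2]
  q=least_squares(lambda v:np.hypot(*(P-v[:2]).T)-v[2],[.523,-.046,.06],loss='soft_l1',f_scale=.001);print(z,q.x,np.std(q.fun))
E
```

```text
10.8167 [ 0.52251334 -0.04635346  0.22978731] toolshift cm [ 0.19  0.07 -2.02] yaw y -125.8 tilt [ 0.0056 -0.001  -1.    ] [-0.65045941  0.33817025 -0.47354418] 0.7010819198869942 q [-0.16  0.26  0.23  1.89 -0.07  0.99 -2.1 ]
[316.60726764 208.4400745 ]
0.034 [ 0.5224493  -0.0453955   0.05995041] 0.00013534751390744057
0.042 [ 0.52411492 -0.04663496  0.05845104] 0.00013196239159598376
```

View pics/w11.png

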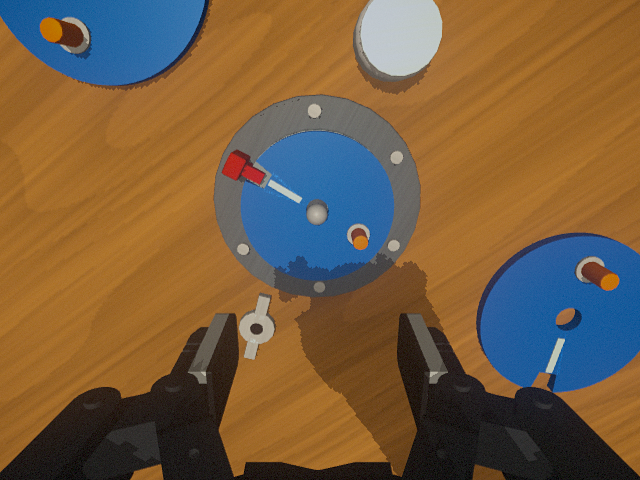

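View pics/s11.png

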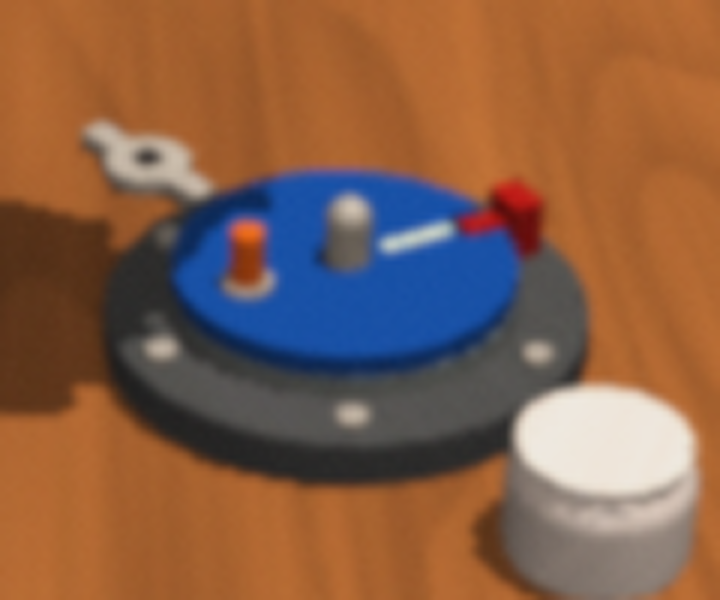

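The final views show the plate seated with the red tooth in the notch, (255,175) in the wrist view, and the tin and spoke key where they were. The rim fits a 60 mm radius at z = 34 mm but only 58.5 mm at 42 mm, so the plate is down.

```bash
python3 -c "
from bench import *
print(sign_off())"
```

```text
the job is handed in; nothing more can be done
None
```

The plate is seated on the stand with its notch around the key, and I handed the job in at about 11 s of the 48 s. `sign_off` gives no verdict, so success is judged from my own checks.

I lowered the part-open fingers either side of the spindle and turned the hand clockwise. One finger pushed the orange peg, and the plate with it, about 180°. I then backed off the peg, pressed the plate down with both fingertips, and lifted the hand straight off.

**Alignment:** the fits before pressing gave the white line at 24–26° and the key at 24–25°, and the line did not shift during pressing.

**Seating:**
- Fingertip contact first showed at about 5 N. The plate then travelled down until it stopped hard.
- After lifting off, its rim fits a 59.95 mm radius at z = 34 mm (seated), against 58.5 mm at 42 mm (high).
- The pictures show it level with the tooth in the notch.

**Other things:** the tin and spoke key look unmoved. I did not measure the bench objects again at the end.

**Disagreements:**
- The axis estimates from different views differ by 1–2 mm, which is within the calibration error.
- The last press peaked at 54 N at the wrist, more than the 5–6 N needed. It is under the 120 N wrist limit. Only the fingertips touched the plate, so I took the 40 N limit on the gripper's body not to apply.

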